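# Select the inking machine's roller speed through its gear gate

## Robot

A 7-joint arm with a two-finger parallel gripper is mounted at the origin on the work surface. World frame = base frame: x ahead of the robot, y to its left, z up, the work surface at z = 0. Lengths are in mm, angles in rad, forces in N, time in s.
With the tool pointing down it reaches from about 400 to 750 mm from the base axis. Payload 19.5 kg.
Tool frame: the origin (TCP) lies at the very end of the fingers, on their centre line; the grasp point (between the pads) lies 19 mm behind it; z points along the fingers, y is the line along which they close (so a half turn about z gives the same grasp; the last joint's range is limited). The gripper opens to 85 mm and grips with 20 to 120 N. Pads are 22 mm wide; open, the fingers measure 114 mm over their backs; the gripper's body (76 mm by 85 mm) begins 54 mm behind the grasp point. The pads swing forward as they close: fully open they stand 13 mm farther back than shut.
Start: joints at [1.068, 0.707, -0.028, 1.485, 0.022, 0.951, -0.075], TCP at [255.671, -515.002, 231.268] pointing down, gripper open.
Joint ranges: [-2.71, 2.71], [-0.32, 2.16], [-1.57, 1.52], [0, 2.45], [-1.46, 4.6], [0, 2.02], [-2.83, 2.83]. Speed limits (rad/s): [1.89, 1.89, 2.57, 2.57, 3.01, 3.01, 3.01].

## Interface

Orientations are given as a rotation vector (axis times angle).
In Python, from rig import move_to, move_linear, move_j, set_gripper, pause, solve_ik, capture, IKError, sign_off, current_t, current_joint_positions, current_qd, current_tau, current_eef_pos, current_eef_rot, current_ft_force, current_ft_torque, current_grip_width, current_gripper_force gives the robot as it stands. Calls block until the motion is done:
- move_to(position, orientation): joint-space move of the TCP to a pose.
- move_linear(position, frame=None, vel=150): straight line of the TCP; frame=None keeps the orientation; vel is the mean speed in mm/s.
- move_j(angles): joint-space move.
- set_gripper(opening, squeeze=None): finger opening in mm; squeeze is the grip in N (None keeps the last); returns when the fingers have stopped.
- pause(seconds).
- solve_ik(position, orientation): joint angles nearest the present ones, or None.
- capture(name): name is "scene" or "side" or "wrist"; returns a dict with "pixels" (400x640x3 uint8, red, green, blue), "camera_matrix" (3x3 intrinsics, pixels), "origin" and "attitude" of the camera in the world. Camera axes: x right, y up, looking along -z (the intrinsics and any distortion apply to the point x, -y, -z); pixel columns grow to the right and rows downward; lengths in mm; the calibration is good to about 2 mm. The wrist camera is an equidistant fisheye: a pixel r from the principal point sees the ray r / f radians off the axis. A picture is of the moment at which its call begins. There is no depth.
A pose or a line that the arm cannot do raises IKError and nothing moves.
- sign_off(): hands the job in; it is judged then, once.
Readings, each from a call of its own:
- current_t(): time.
- current_joint_positions(): joint angles.
- current_qd(): joint speeds.
- current_tau(): joint torques, N m.
- current_eef_pos(): TCP position.
- current_eef_rot(): TCP orientation.
- current_ft_force(): force on the tool from outside, world axes, zero at the start.
- current_ft_torque(): the same for the moment, N m.
- current_grip_width(): finger opening in mm.
- current_gripper_force(): force on a finger pad.
Only numpy, scipy, OpenCV 4.12 (cv2) and the standard library are available. Lean on these libraries where they do the work, as an engineer would, in place of code of your own. Each camera call takes 0.05 s, during which the arm holds its last target. There are 200 camera calls.

## Task

The gear lever of the bench-top inking machine rests in the short middle slot of its gate. With the outside of the fingers, push the lever by its knob through the gate and fully home into the corner slot marked by the round disc badge, without running it into any of the other three corner slots and without taking the knob or rod between the fingers. Leave the ink tin, the brayer and the carved wood block where they are, and finish with the hand clear of everything.

Things in the scene. Friction and masses are not known exactly. Their poses are not given: they have to be found in the camera images.
- machine: Fixed grey bench-top inking machine. Origin on the table under the gate's centre; its x axis points away from the robot at yaw 0, y left, z up. Gearbox 156 (x) x 160 (y) mm centred on the origin, topped by a dark steel gate plate, z 108 to 116 mm. Behind it (x 80 to 250, y -170 to 170 mm) a low unit with two rollers, up to 105 mm high.
- gate_centre (a point): Centre of the gate on the plate's top, machine axes. Cut in the plate: a cross channel (x -8 to 8, y -36 to 36 mm); four corner slots 16 mm wide centred on y = +28 or -28, from the channel to x = +30 or -30 mm; a middle slot (y -8 to 8) towards the robot side only, to x = -30 (the far side is closed). The edges stop the lever's 10 mm rod, which has 3 mm play each side.
- knob (a point): Centre of the lever's black ball knob, 34 mm diameter; z axis up along the rod. Machine frame, mm: start x -32 to -44, y 0, z about 180; in the cross channel x -5 to 5, z 185 in the middle; at the channel's ends y +47 or -47 (up to 52); fully home in a corner x +42 or -42, y +-44 to 52, z about 172. Collar 18 mm thick just under it, then bare rod.
- pivot (a point): The lever's ball pivot, 25 mm above the table under the gate centre, 160 mm below the knob centre along the rod, so the knob moves about 1.8 times as far as the rod does in the gate. The lever stays where it is left; moving it takes about 3 N at the knob.
- shift (a joint): Lean of the lever along the machine's x axis, rad: 0 in the cross channel, about -0.28 at the robot-side end of a slot, about +0.27 at the far end.
- cross (a joint): Lean of the lever along the machine's y axis, rad: 0 in the middle, about +0.31 in line with the left (+y) corner slots (0.34 against the outer edge), -0.31 with the right ones.
- badge_disc: Round flat disc badge, 26 mm diameter, 3 mm high, aluminium, fixed on the gate plate just outside the end of the corner slot it marks: at x = +28 or -28, y = +57 or -57 mm in the machine frame. Origin at its underside centre. It marks the slot to select.
- badge_bar: Badge in the shape of a single bar along y, 8 x 26 mm, same material and height, beside another corner slot.
- badge_plus: Badge in the shape of a plus, 26 x 26 mm, same material and height, beside another corner slot.
- badge_twin: Badge of two parallel bars along y, 24 x 26 mm over all, same material and height, beside another corner slot.
- ink_tin: Closed ink tin, 76 mm diameter, 65 mm high, standing loose on the wood block. Origin at its underside centre. Leave alone.
- brayer: Brayer: rubber roller 40 mm diameter, 100 mm wide, with a wooden handle, 170 mm long in all, up to 40 mm high, loose on the table to the right of the gearbox, handle along its -x axis. Origin under its middle. Leave alone.
- wood_block: Carved printing block 120 (x) x 100 (y) x 22 mm, loose on the table to the left of the gearbox. Origin at its underside centre. Leave alone.

How it is judged:
By the outcome, as a careful person would: the job done as asked, in the order asked, and still so for the second after the job is handed in, with the robot touching nothing.
It also fails if it takes over 48 s, if anything falls off the work surface, if the arm or the gripper's body presses on something with over 40 N, if the wrist force passes 120 N, or if a joint passes its speed limit or range.

## Working session

There is one attempt and no reset: what is moved stays moved. The work goes in short steps, each a Python script; the robot and the scene stay as the last script left them, time stands still between calls to the robot, and variables do not carry over. Pictures are saved under pics/ and viewed, at most 10 in all, crops included, and the job is handed in when it is done.

```bash
mkdir -p pics; ls
python3 - <<'E'
from rig import *
import cv2,numpy as np
np.set_printoptions(precision=3,suppress=True)
for n in("scene","side"):
    c=capture(n); cv2.imwrite(f"pics/{n}0.png",c["pixels"][...,::-1]); print(n,c["camera_matrix"],c["origin"],c["attitude"],[k for k in c])
print(current_t(),current_eef_rot(),current_grip_width())
E
```

```text
pics
scene [[388.115   0.    317.299]
 [  0.    388.115 194.789]
 [  0.      0.      1.   ]] [ 841.727 -239.612  723.912] [0.593 0.29  0.904] ['pixels', 'camera_matrix', 'origin', 'attitude']
side [[379.028   0.    316.32 ]
 [  0.    379.028 196.697]
 [  0.      0.      1.   ]] [310.896 593.524 807.845] [ 0.179 -0.976 -2.673] ['pixels', 'camera_matrix', 'origin', 'attitude']
0.1 [-3.058 -0.717  0.   ] 85.11744982665424
```

View pics/scene0.png

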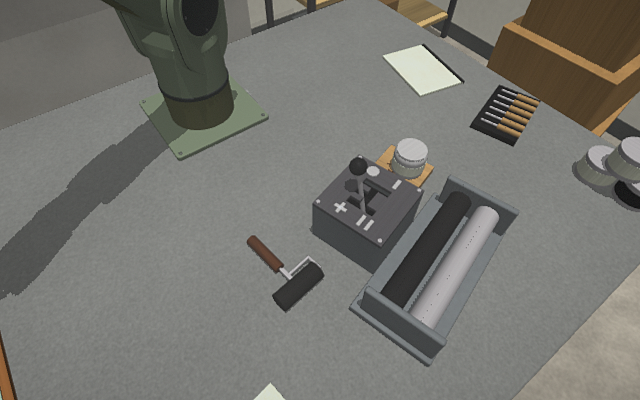

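View pics/side0.png

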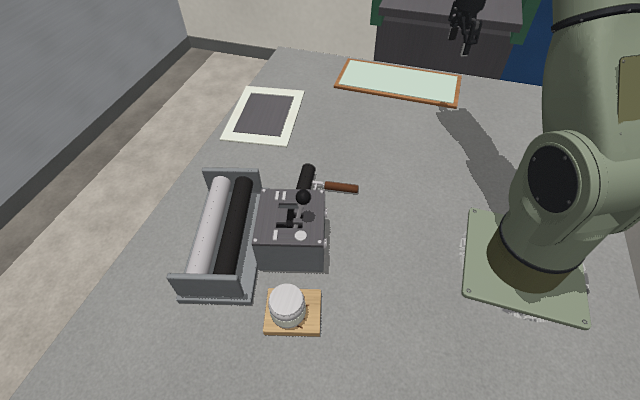

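The scene image shows the disc at about (373,171) and the side image shows it at about (300,236). That puts it at the robot-side, left corner (x=-28, y=+57). I'll crop in for accurate points.

Run:
```python
import cv2,numpy as np
a=cv2.imread("pics/scene0.png")[145:270,300:440]; b=cv2.imread("pics/side0.png")[170:280,240:340]
a=cv2.resize(a,None,fx=4,fy=4,interpolation=2); b=cv2.resize(b,None,fx=4,fy=4,interpolation=2)
b=b[:,:240+0] if 0 else b
b=cv2.copyMakeBorder(b,0,max(0,a.shape[0]-b.shape[0]),0,0,0)
# two panels: scene x4 (560 wide) cut to 400 wide + side x4
cv2.imwrite("pics/crop.png",cv2.resize(np.hstack([a,b]),None,fx=800/960,fy=800/960))
```

```text
(no output)
```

View pics/crop.png

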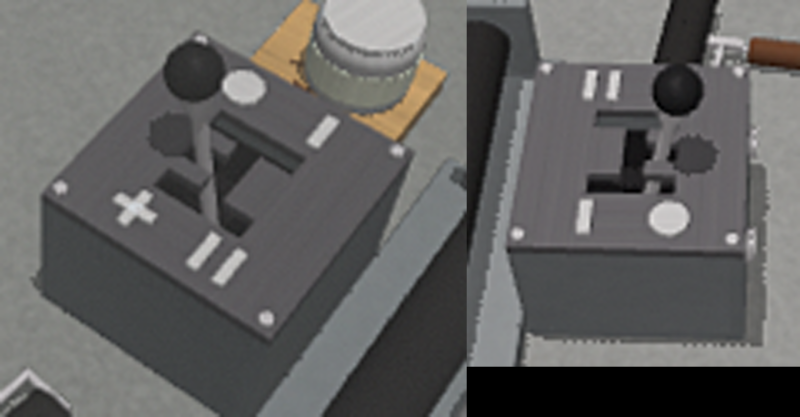

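The crop confirms the layout. In crop pixels, the scene panel has the disc at (243,87), bar (323,131), plus (134,207), twin (216,259) and knob (194,70). The side panel has the disc at (669,217), bar (584,216), twin (602,84) and knob (678,90). Next I'll fit the machine pose.

```bash
cat > h.py <<'E'
import numpy as np
from scipy.optimize import least_squares
from scipy.spatial.transform import Rotation as R
CAM={"scene":(388.115,317.299,194.789,[841.727,-239.612,723.912],[0.593,0.29,0.904]),
"side":(379.028,316.32,196.697,[310.896,593.524,807.845],[0.179,-0.976,-2.673])}
def proj(n,P):
    f,cx,cy,o,a=CAM[n]; p=R.from_rotvec(a).inv().apply(np.atleast_2d(P)-o)
    return np.c_[cx-f*p[:,0]/p[:,2], cy+f*p[:,1]/p[:,2]]
def ray(n,u,v,z):
    f,cx,cy,o,a=CAM[n]; d=R.from_rotvec(a).apply([(u-cx)/f,-(v-cy)/f,-1]); o=np.array(o)
    return o+d*(z-o[2])/d[2]
def m2w(m,P): return R.from_euler("z",m[2]).apply(np.atleast_2d(P))+[m[0],m[1],0]
E
python3 - <<'E'
from h import *
np.set_printoptions(precision=2,suppress=True)
B=np.array([[-28,57,119],[28,57,119],[-28,-57,119],[28,-57,119]])
S=np.array([[243,87],[323,131],[134,207],[216,259],[194,70]])*.3+[300,145]
D=np.array([[669,217],[584,216],[602,84],[678,90]])*.3+[240-467*.3,170]
def f(p):
    k=[p[3],p[4],180]
    return np.r_[(proj("scene",m2w(p,np.vstack([B,k])))-S).ravel(),(proj("side",m2w(p,np.vstack([B[[0,1,3]],k])))-D).ravel()]
r=least_squares(f,[500,0,0,-38,0]); print(r.x,r.fun)
m=r.x
print("tin top",ray("scene",410,144,87),ray("side",287,297,87))
for n,u,v in(("scene",250,238),("scene",298,286),("side",357,189),("side",306,175)): print(n,ray(n,u,v,20))
print("block",[ray("side",*q,22)[:2] for q in((264,289),(321,289),(321,335),(264,335))])
E
```

```text
[545.14 110.52   0.28 -33.49   0.85] [-0.02 -0.31 -0.24 -0.13 -0.05 -0.01  0.01 -0.2  -0.32  0.45 -0.27 -0.02
 -0.13 -0.32 -0.27 -0.07 -0.08  0.68]
tin top [474.73 299.36  87.  ] [486.27 289.31  87.  ]
scene [ 433.78 -105.11   20.  ]
scene [579.82 -85.02  20.  ]
side [432.33 -96.8   20.  ]
side [ 584.69 -105.59   20.  ]
block [array([558.61, 259.53]), array([435.88, 220.61]), array([404.46, 319.47]), array([517.44, 355.59])]
```

```bash
cat >> h.py <<'E'
M=[545.14,110.52,0.28]
ROT=(R.from_euler("z",0.28)*R.from_euler("x",np.pi)).as_rotvec()
def w(x,y,z): return [float(v) for v in m2w(M,[x,y,z])[0]]
def push(rig,a,b,n,fmax=18,vel=60):
    "line a->b (machine frame) in n steps, printing the force (machine axes); stops above fmax"
    f0=np.array(rig.current_ft_force())
    for s in np.linspace(0,1,n+1)[1:]:
        p=np.array(a)+s*(np.array(b)-a); rig.move_linear(w(*p),vel=vel)
        f=R.from_euler("z",-M[2]).apply(np.array(rig.current_ft_force())-f0)
        print(p.round(1),f.round(1),round(rig.current_t(),2))
        if np.linalg.norm(f)>fmax: print("STOP"); return p
    return p
def snap(rig,n,out,box,k):
    import cv2
    im=rig.capture(n)["pixels"][...,::-1]; x,y,X,Y=box
    cv2.imwrite(out,cv2.resize(im[y:Y,x:X],None,fx=k,fy=k,interpolation=2))
E
python3 - <<'E'
import rig; from h import *
rig.set_gripper(0,20); print(rig.current_t(),rig.current_grip_width())
rig.move_to(w(-85,0,250),ROT); print(rig.current_t(),rig.current_eef_pos(),w(-85,0,250))
rig.move_linear(w(-85,0,170),vel=100); print(rig.current_t())
push(rig,[-85,0,170],[-45,0,170],5)
snap(rig,"side","pics/s1.png",(240,150,380,280),4)
E
```

```text
0.8667 -0.06849264265577944
3.1417 [463.63457812  86.32469344 249.97134936] [463.45028774358445, 87.02976987205032, 249.99999999999997]
4.0917
[-77.   0. 170.] [-0.1 -0.4  0.4] 4.38
[-69.   0. 170.] [ 0.5 -1.  -0.4] 4.66
[-61.   0. 170.] [ 0.  -0.4 -1.5] 4.94
[-53.   0. 170.] [-2.  0.  1.] 5.22
[-45.   0. 170.] [-2.1 -0.7  1.4] 5.51
```

View pics/s1.png

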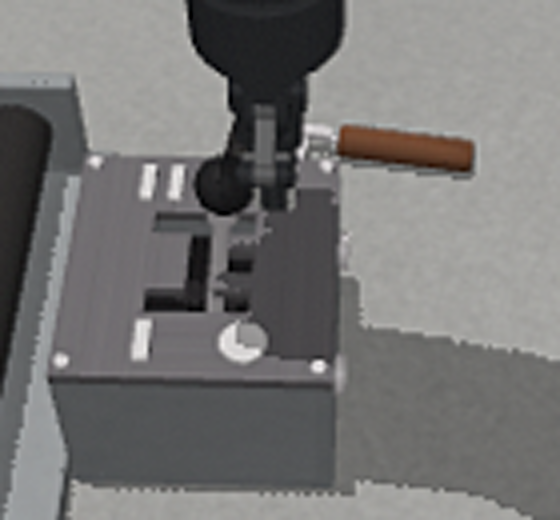

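The fingers are against the knob, which has moved to about crop (222,186), side pixel (295.5,196.5). I'll check that and carry on into the cross channel.

Run:
```python
import rig; from h import *
def knob(u,v,z): print("knob",R.from_euler("z",-M[2]).apply(ray("side",u,v,z)-[M[0],M[1],0]).round(1))
knob(295.5,196.5,184)
push(rig,[-45,0,170],[-27,0,170],4)
snap(rig,"side","pics/s2.png",(240,150,380,280),4)
```

```text
knob [-17.    1.4 184. ]
[-40.5   0.  170. ] [-1.4  0.5  1.5] 5.81
[-36.   0. 170.] [-1.7  1.8  0.7] 6.06
[-31.5   0.  170. ] [-1.1  0.9  0.4] 6.31
[-27.   0. 170.] [-1.   0.6  0.8] 6.56
```

View pics/s2.png

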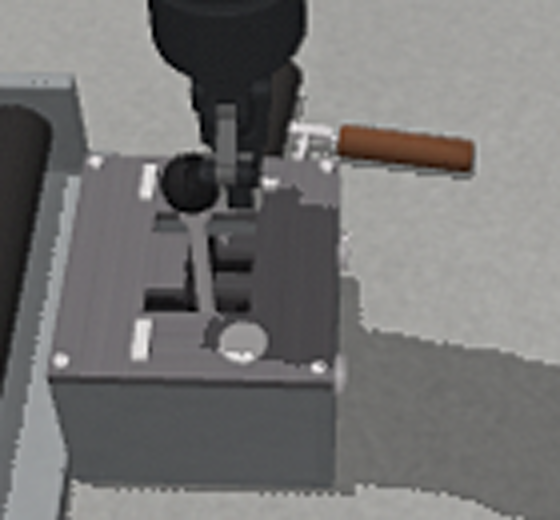

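The knob is at crop (190,183), and the rod stands in the cross channel (x about +1). Now I'll go round to its right side and push it left.

Run:
```python
import rig; from h import *
def knob(u,v,z): print("knob",R.from_euler("z",-M[2]).apply(ray("side",u,v,z)-[M[0],M[1],0]).round(1))
knob(287.5,195.75,185)
for p in([-55,0,170],[-55,-55,170],[1,-55,170]): rig.move_linear(w(*p),vel=120)
push(rig,[1,-55,169],[1,-30,169],3)
push(rig,[1,-30,169],[1,12,169],7,fmax=14)
snap(rig,"scene","pics/s3.png",(300,120,440,250),4)
```

```text
knob [  0.4   0.5 185. ]
[  1.  -46.7 169. ] [ 1.6 -2.1 -0.7] 8.51
[  1.  -38.3 169. ] [ 0.9 -0.4  0.5] 8.8
[  1. -30. 169.] [ 1.2 -2.2 -1. ] 9.09
[  1. -24. 169.] [ 1.2 -0.5  1.8] 9.34
[  1. -18. 169.] [-0.1 -0.8  1.2] 9.59
[  1. -12. 169.] [ 0.8 -0.1  2.2] 9.84
[  1.  -6. 169.] [-0.3  0.5  0.7] 10.09
[  1.  -0. 169.] [ 0.7  0.1 -1.2] 10.34
[  1.   6. 169.] [ 0.3 -0.3 -0.7] 10.59
[  1.  12. 169.] [0.3 1.2 0.1] 10.84
```

View pics/s3.png

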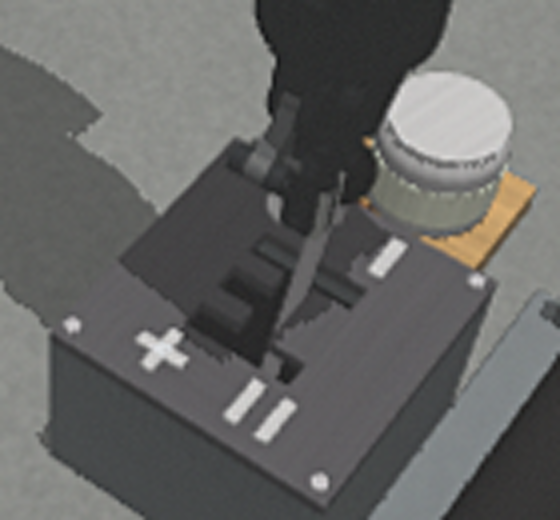

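The rod leans left along the channel. The knob is mostly hidden behind the fingers, near crop (348,175), so I'll check it from the side.

Run:
```python
import rig; from h import *
snap(rig,"side","pics/s4.png",(240,150,380,280),4)
```

```text
(no output)
```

View pics/s4.png

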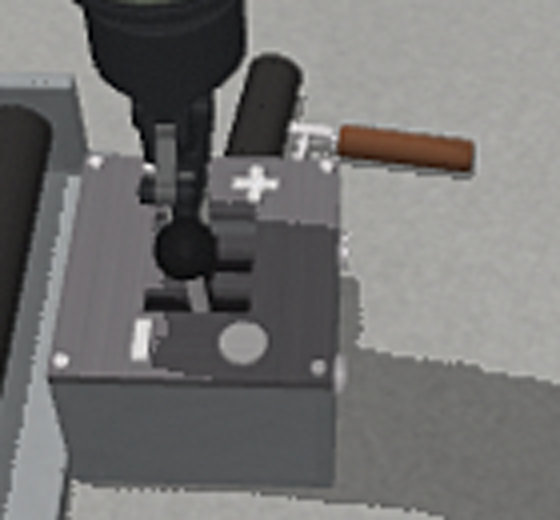

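The knob is at crop (186,250), side pixel (286.5,212.5). I'll compute its y, then push the rest of the way.

Run:
```python
import rig; from h import *
k=R.from_euler("z",-M[2]).apply(ray("side",286.5,212.5,180)-[M[0],M[1],0]); print("knob",k.round(1))
off=k[1]-12; end=49-off
print("off",off,"end",end)
if 22<off<36:
    push(rig,[1,12,168],[1,end,168],max(2,int((end-12)/2)),fmax=9)
```

```text
knob [ -0.7  42.4 180. ]
off 30.410697395649095 end 18.589302604350905
[  1.   14.2 168. ] [ 0.3 -1.3  0.9] 11.19
[  1.   16.4 168. ] [ 0.5 -1.6 -0.4] 11.44
[  1.   18.6 168. ] [ 0.1 -0.8 -1.5] 11.69
```

Run:
```python
import rig; from h import *
for p in([1,-8,168],[55,-8,168],[55,48,163],[38,48,163]): rig.move_linear(w(*p),vel=120)
print(rig.current_t())
p=push(rig,[38,48,163],[-6,48,163],8,fmax=14)
if p[0]<-5: push(rig,p,[-16,48,162],6,fmax=12,vel=40)
snap(rig,"side","pics/s5.png",(240,150,380,280),4)
```

```text
13.575
[ 32.5  48.  163. ] [-0.5 -0.8 -0.4] 13.82
[ 27.  48. 163.] [ 1.5 -0.4 -1.2] 14.07
[ 21.5  48.  163. ] [ 1.2  0.7 -0.3] 14.32
[ 16.  48. 163.] [ 1.1 -0.   0.7] 14.57
[ 10.5  48.  163. ] [1.5 1.4 0.9] 14.82
[  5.  48. 163.] [1.6 0.5 0.2] 15.07
[ -0.5  48.  163. ] [ 1.4  0.5 -0.9] 15.32
[ -6.  48. 163.] [ 1.3 -0.2 -1.6] 15.57
[ -7.7  48.  162.8] [ 0.4  1.5 -0. ] 15.82
[ -9.3  48.  162.7] [ 1.  -0.2 -1.3] 16.07
[-11.   48.  162.5] [-0.5  0.  -0.8] 16.32
[-12.7  48.  162.3] [ 0.4  0.4 -1.2] 16.57
[-14.3  48.  162.2] [ 3.9 -0.5 -2.1] 16.82
[-16.  48. 162.] [10.   0.4 -4.3] 17.07
```

View pics/s5.png

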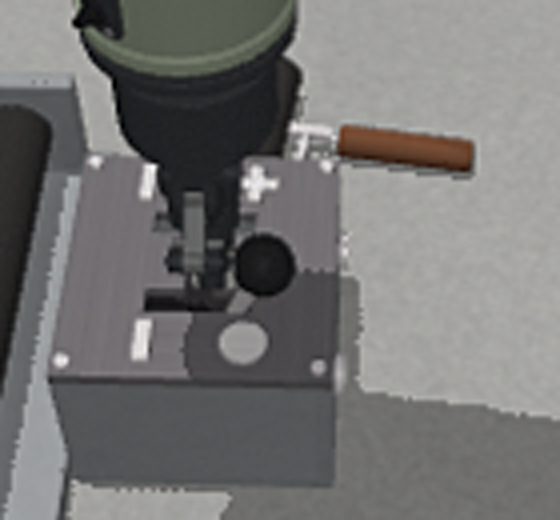

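The force rose against the slot end, and the knob sits in the robot-side left slot at crop (264,264). I'll retreat and verify.

Run:
```python
import rig; from h import *
print("knob",R.from_euler("z",-M[2]).apply(ray("side",306,216,172)-[M[0],M[1],0]).round(1))
rig.move_linear(w(40,48,164),vel=100); rig.move_linear(w(40,48,300),vel=150); rig.move_linear(w(-40,-150,300),vel=150)
print(rig.current_t(),rig.current_ft_force())
snap(rig,"side","pics/s6.png",(200,150,380,350),3)
```

```text
knob [-41.6  44.6 172. ]
20.4667 [-0.5271133  -0.35952875  0.26175807]
```

View pics/s6.png

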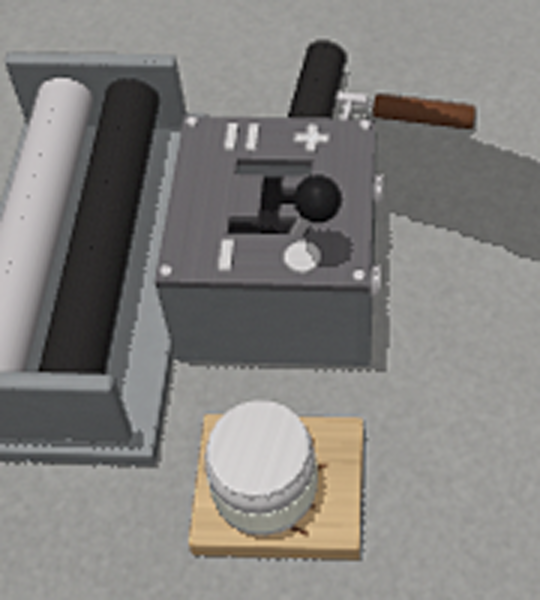

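The lever is home in the disc slot: the knob is at crop (318,198), which is machine x about -42, y about 45. The hand is clear and the tin, block and brayer haven't moved.

```bash
python3 -c "
import rig; print(rig.sign_off())"
```

```text
the job is handed in; nothing more can be done
None
```

The lever is fully home in the corner slot marked by the disc (robot side, left), pushed there with closed fingers in about 20 s; the hand is clear, the tin, brayer and block are where they were, and the job is handed in.

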